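# Clip the vented instrument cover into the service rack

### The arm

A 6-joint arm with a two-finger parallel gripper is mounted at the origin on the work surface. World frame = base frame: x ahead of the robot, y to its left, z up, the work surface at z = 0. Lengths are in mm, angles in rad, forces in N, time in s.
With the tool pointing down it reaches from about 350 to 975 mm from the base axis. Payload 7.1 kg.
Tool frame: the origin (TCP) lies at the very end of the fingers, on their centre line; the grasp point (between the pads) lies 19 mm behind it (bot.hold_point_z is the distance from the TCP to the grasp point, in mm); z points along the fingers, y is the line along which they close (so a half turn about z gives the same grasp; the last joint's range is limited). The gripper opens to 88 mm and grips with 3 to 60 N. Pads are 20 mm wide; open, the fingers measure 115 mm over their backs; the gripper's body (75 mm by 178 mm) begins 61 mm behind the grasp point.
Start: joints at [-1.146, 0.423, 1.63, -0, 1.089, -0.019], TCP at [268.373, -564.429, 222.675] pointing down, gripper open.
Joint ranges: [-3, 3], [-0.9, 2.11], [0.09, 2.58], [-1.31, 4.45], [0.11, 2.69], [-2.54, 2.54]. Speed limits (rad/s): [2.39, 2.39, 3.01, 3.14, 3.14, 3.14].

### API

Orientations are given as a unit quaternion [w, x, y, z].
In Python, from station import telemetry, optics, bot gives the robot as it stands.
- The arm moves only by the tool servo_tool, never from a script. Its argument "plan" is a list of rows, each an object with "translation": the shift along the tool's x, y, z in mm, a list of three; "rot": the turn, a rotation vector about the tool's x, y, z in rad, a list of three; "hand": the gripper's target within -1 to 1 (fully open at 1, half-way at 0, shut at -1). A call has 1 to 20 rows; each row is the pose to reach, as a shift and turn from the pose commanded when the call began, along the tool's axes at that moment; what a row does not reach only later rows make up. A row lasts 1/8 s, in which the tool goes at most 62.5 mm and 10.7 degrees, less where a joint would pass 70% of its speed; a pose out of reach is approached as far as the arm can. A call with a gripper value outside its range is refused whole. The fingers move at their own pace and stop on an object; "newtons" is the grip in N (left out, the last holds). Time passes only in rows, so rows that repeat a pose let the fingers close. It gives the time, the measured TCP pose, the force, the opening and the grip force at its end, in the units of the state.
- telemetry.state(): the state, without advancing time (a new reading comes with each control period).
- optics.snapshot(name): name is "scene" or "top" or "wrist"; returns a dict with "frame" (480x640x3 uint8, red, green, blue), "range_z" (480x640 float32, mm along the optical axis (not along the pixel's ray), 0 where there is no reading), "K" (3x3 intrinsics, pixels), "T" (4x4, takes a point from camera to world coordinates). Camera axes: x right, y down, z forward; pixel columns grow to the right and rows downward; lengths in mm; the calibration is good to about 2 mm. A picture is of the moment at which its call begins.
- bot.finish_job(): hands the job in; it is judged then, once.
The state is a dict: "clock": time; "joint_pos": joint angles; "qd": joint speeds; "tau": joint torques, N m; "tcp_pos": TCP position; "ee_rot": TCP orientation; "wrist_force": force on the tool from outside, world axes, zero at the start; "moment": the same for the moment, N m; "gripper_width": finger opening in mm; "gripper_force": force on a finger pad.
Only numpy, scipy, OpenCV 4.12 (cv2) and the standard library are available. Lean on these libraries where they do the work, as an engineer would, in place of code of your own. Each camera call takes 0.05 s, during which the arm holds its last target. There are 200 camera calls.

### The job

An instrument is open for service and its covers stand loose in two plain grey holders. Take the longer, vented cover out of its holder and push it down into the spring clips of the longer metal rack until it is fully home on the slot floor, upright and left there. Leave the shorter, plain cover standing where it is.

Things in the scene. Friction and masses are not known exactly. Their poses are not given: they have to be found in the camera images.
- long_cover_mid (a point): Centre of the longer cover: loose white panel with five black louvre slits on both faces, 130 mm long (own y), 10 mm thick (own x), 100 mm tall (own z, up), 0.13 kg; the top edge is 50 mm above this point. It stands in a grey holder (70 x 160 mm, 30 mm high, 15 mm wide groove, groove floor 8 mm above the bench): pinch the middle of the top edge across the thickness, lift straight up.
- long_slot (a point): Centre of the longer metal rack's slot floor, 6 mm above the bench; slot along y, 180 mm between 50 mm high end plates; x across, z up. Guides 30 mm apart, flared to 56 mm at the mouth, 58 mm high. Two pairs of sprung clips catch the cover 26 mm above the floor: push down with 5 to 18 N (its weight is too little). Home: cover centre 50 mm above this point. The shorter rack (120 mm) is not used.
- short_cover_mid (a point): Centre of the shorter cover, to be left alone: loose white panel without slits, 85 mm long (y), 10 mm thick (x), 100 mm tall (z), standing in the other, identical grey holder. The holders and racks may stand at any of the four places, left or right, near or far.
There are look-alikes about, which are no part of the job. Leave any green, purple or turquoise look-alike of the part that bears long_cover_mid alone.

How it is judged:
By the outcome, as a careful person would: the job done as asked, in the order asked, and still so for the second after the job is handed in, with the robot touching nothing.
It also fails if it takes over 42 s, if anything falls off the work surface, if the arm or the gripper's body presses on something with over 40 N, if the wrist force passes 120 N, or if a joint passes its speed limit or range.

## Working session

There is one attempt and no reset: what is moved stays moved. The work goes in short steps, Python scripts to look and compute and a tool call to move; the robot and the scene stay as the last step left them, time stands still between calls to the robot, and variables do not carry over. Pictures are saved under pics/ and viewed, at most 10 in all, crops included, and the job is handed in when it is done.

Besides the shell and the picture viewer there is one more tool, called after "Emit:" as name(argument=value, ...) on one line, values as JSON. servo_tool: Moves the arm, as the interface text tells. Its arguments: {"type":"object","properties":{"plan":{"type":"array","items":{"type":"object","properties":{"translation":{"type":"array","items":{"type":"number"}},"rot":{"type":"array","items":{"type":"number"}},"hand":{"type":"number"}}}},"newtons":{"type":"number"}},"required":["plan"]}

```bash
mkdir -p pics; python3 - <<'E'
from station import telemetry, optics, bot
import cv2,numpy as np
for n in("top","scene"):
    s=optics.snapshot(n); cv2.imwrite(f"pics/{n}0.png",s["frame"][:,:,::-1]); np.savez(f"{n}0.npz",**s)
    print(n,s["K"].tolist(),np.round(s["T"],3).tolist())
st=telemetry.state();print(st["clock"],st["tcp_pos"],st["ee_rot"],st["wrist_force"])
E
```

```text
top [[463.66607258204124, 0.0, 319.7983185804275], [0.0, 463.66607258204124, 241.09270462143732], [0.0, 0.0, 1.0]] [[-0.001, -0.997, 0.082, 365.986], [-1.0, 0.001, -0.006, -72.78], [0.006, -0.082, -0.997, 966.209], [0.0, 0.0, 0.0, 1.0]]
scene [[560.124435144439, 0.0, 313.17464963340683], [0.0, 560.124435144439, 242.09603508023585], [0.0, 0.0, 1.0]] [[0.849, 0.398, -0.346, 916.039], [0.528, -0.644, 0.554, -772.596], [-0.002, -0.653, -0.757, 1031.786], [0.0, 0.0, 0.0, 1.0]]
0.1 [ 268.166395   -563.99179761  221.99389098] [-6.57121294e-04  9.75480546e-01  2.20084651e-01 -1.40184061e-04] [-0.84813831  0.5377368   0.08235027]
```

View pics/top0.png

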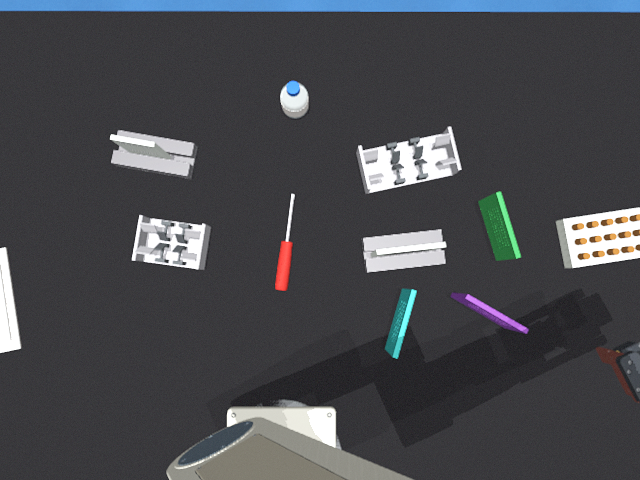

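View pics/scene0.png

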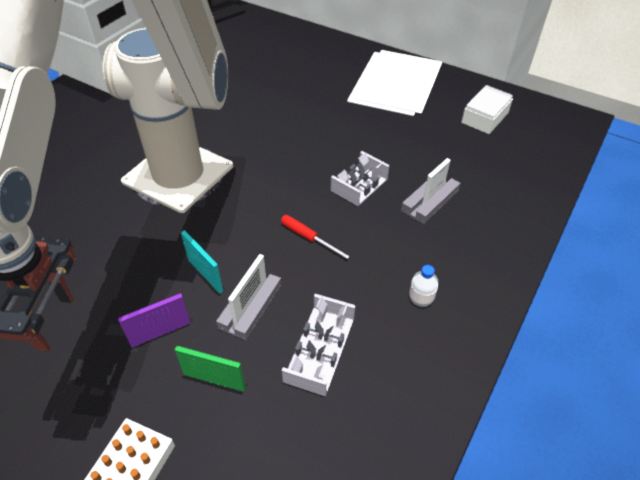

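Top view: vented-white candidate at (408,248). Look-alikes: plain short white (135,143), green (498,227), purple (492,313), turquoise (401,323). In the scene view, the white panel at (250,287) shows slits. The long rack is at top (408,160) and scene (320,345); the short rack is at top (172,242). I'm choosing the white panel at top (408,248), and will check it in a crop.

```bash
cat > h.py <<'E'
import numpy as np,cv2
def cloud(s):
    z=s["range_z"].astype(float);v,u=np.indices(z.shape);K=s["K"]
    P=np.stack([(u-K[0,2])/K[0,0]*z,(v-K[1,2])/K[1,1]*z,z],-1)
    W=P@s["T"][:3,:3].T+s["T"][:3,3]; W[z<=0]=np.nan
    return W
def rect(p):
    r=cv2.minAreaRect(p[:,:2].astype(np.float32)); (w,h)=r[1]; b=cv2.boxPoints(r)
    e=b[1]-b[0],b[2]-b[1]; e=max(e,key=np.linalg.norm)
    return np.round(r[0],1),np.round(sorted(r[1]),1),round(float(np.arctan2(e[1],e[0])%np.pi),3)
E
python3 - <<'E'
from h import *
t=dict(np.load("top0.npz"));s=dict(np.load("scene0.npz"))
for n,d,(u0,u1,v0,v1),(a0,a1,c0,c1) in(("top",t,(355,455,222,278),(350,470,120,200)),("scene",s,(215,285,250,340),(280,360,290,395))):
    W=cloud(d)
    R=W[v0:v1,u0:u1].reshape(-1,3); 
    F=d["frame"][v0:v1,u0:u1].reshape(-1,3).astype(int); grey=(F.max(1)-F.min(1))<25
    for lo,hi in((100,120),(75,90),(45,60),(20,35)):
        p=R[(R[:,2]>lo)&(R[:,2]<hi)&grey]
        if len(p)>5: print(n,"cover",lo,len(p),rect(p),np.median(p,0).round(1))
    R=W[c0:c1,a0:a1].reshape(-1,3)
    for lo,hi in((60,75),(50,75),(40,75),(12,75),(3,12)):
        p=R[(R[:,2]>lo)&(R[:,2]<hi)]
        if len(p)>5: print(n,"rack",lo,len(p),rect(p),np.median(p,0).round(1))
a=cv2.resize(t["frame"][110:290,340:480],None,fx=3,fy=3,interpolation=2)
b=cv2.resize(s["frame"][240:400,200:370],None,fx=2.2,fy=3.375/1.0 if 0 else 2.2,interpolation=2)
c=np.zeros((max(a.shape[0],b.shape[0]),a.shape[1]+b.shape[1],3),np.uint8);c[:a.shape[0],:a.shape[1]]=a;c[:b.shape[0],a.shape[1]:]=b
print(c.shape);cv2.imwrite("pics/crop1.png",c[:,:,::-1])
E
```

```text
top cover 100 383 (array([ 422.9, -246.5]), array([ 10. , 129.9]), 1.681) [ 423.2 -245.7  108.5]
top cover 75 24 (array([ 418. , -245.4]), array([  8.2, 127.7]), 1.613) [ 417.5 -228.4   82.4]
top cover 45 29 (array([ 417.2, -239.5]), array([  8.2, 116.6]), 1.608) [ 416.9 -227.9   52.3]
top cover 20 2118 (array([ 423. , -248.1]), array([ 70. , 160.7]), 1.682) [ 418.5 -246.6   30.7]
top rack 60 17 (array([ 608.8, -256.8]), array([ 59.2, 177.7]), 1.779) [ 598.1 -329.1   60.6]
top rack 50 508 (array([ 609.4, -257.9]), array([ 89.5, 192.4]), 1.79) [ 616.4 -243.4   52.7]
top rack 40 937 (array([ 609.1, -258. ]), array([ 90. , 193.4]), 1.784) [ 614.9 -275.7   50.3]
top rack 12 1814 (array([ 609.1, -258. ]), array([ 90.7, 193.4]), 1.784) [ 611.7 -272.5   40.9]
top rack 3 2912 (array([ 618.7, -269.5]), array([170.7, 254.7]), 1.57) [ 603.4 -264.1    6.3]
scene cover 100 304 (array([ 425.5, -249.8]), array([ 12.2, 130.5]), 1.675) [ 427.  -252.3  106. ]
scene cover 75 176 (array([ 428., -248.]), array([ 11.3, 132.6]), 1.644) [ 430.9 -257.3   82.2]
scene cover 45 171 (array([ 430.3, -248.3]), array([ 10.3, 131.4]), 1.622) [ 430.6 -260.    52.8]
scene cover 20 1245 (array([ 426.3, -250.2]), array([ 72.9, 162.5]), 1.684) [ 442.9 -271.9   28.4]
scene rack 50 295 (array([ 612. , -261.3]), array([ 88.5, 192.2]), 1.785) [ 605.6 -294.2   53. ]
scene rack 40 876 (array([ 611.9, -259.7]), array([ 90.8, 196.4]), 1.789) [ 608.2 -287.9   48.3]
scene rack 12 2087 (array([ 611.8, -259.8]), array([ 91. , 196.4]), 1.787) [ 611.9 -279.1   35.6]
scene rack 3 1750 (array([ 600.6, -243.3]), array([172.9, 251.8]), 2.114) [ 616.3 -250.8    5.4]
(540, 794, 3)
```

View pics/crop1.png

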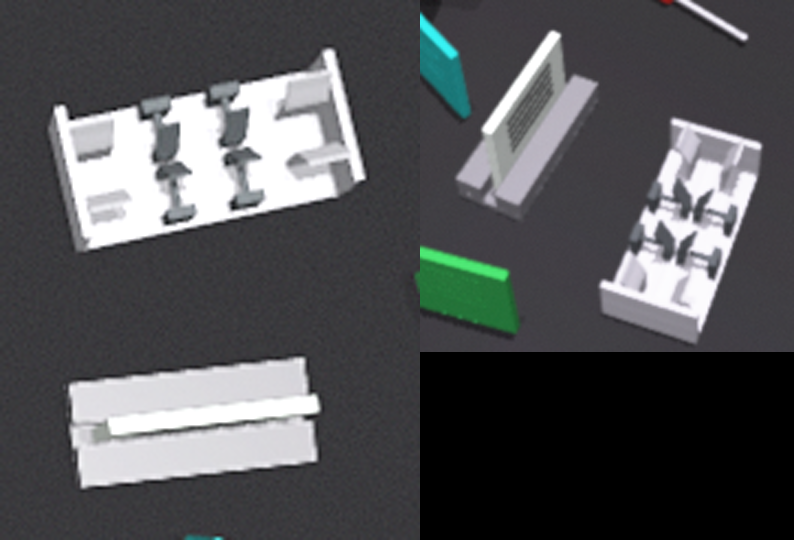

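The crop confirms the choice: white panel with dark louvre slits, upright in its holder at crop (210,415), and the long rack at crop (205,150). I'm moving to a hover above it with the fingers part open.

Emit:
servo_tool(plan=[{"translation": [20,-16,0],"rot": [0,0,-0.1],"hand": 0},{"translation": [55,-43,0],"rot": [0,0,-0.25],"hand": 0},{"translation": [90,-71,5],"rot": [0,0,-0.42],"hand": 0},{"translation": [128,-101,10],"rot": [0,0,-0.58],"hand": 0},{"translation": [165,-130,15],"rot": [0,0,-0.74],"hand": 0},{"translation": [202,-160,20],"rot": [0,0,-0.9],"hand": 0},{"translation": [237,-187,24],"rot": [0,0,-1.06],"hand": 0},{"translation": [262,-207,26],"rot": [0,0,-1.17],"hand": 0},{"translation": [276,-218,28],"rot": [0,0,-1.237],"hand": 0},{"translation": [276.5,-218.5,28],"rot": [0,0,-1.237],"hand": 0},{"translation": [276.5,-218.5,28],"rot": [0,0,-1.237],"hand": 0}])

```text
clock: 1.48
tcp_pos: [424.1, -249.1, 194.7]
ee_rot: [0.0, 0.668, 0.744, -0.0]
wrist_force: [-0.5, 0.2, -0.5]
gripper_width: 44.1
gripper_force: 0.0
```

```bash
python3 - <<'E'
from station import telemetry, optics
from h import *
s=optics.snapshot("wrist"); cv2.imwrite("pics/w1.png",s["frame"][:,:,::-1]); np.savez("w1.npz",**s)
st=telemetry.state();print({k:np.round(st[k],4).tolist() for k in("clock","tcp_pos","ee_rot","gripper_width","wrist_force","joint_pos")})
W=cloud(s).reshape(-1,3);F=s["frame"].reshape(-1,3).astype(int);g=(F.max(1)-F.min(1))<25
m=g&(abs(W[:,0]-424)<40)&(abs(W[:,1]+248)<90)
for lo,hi in((100,115),(24,36)):
    p=W[m&(W[:,2]>lo)&(W[:,2]<hi)]; print(lo,len(p),rect(p) if len(p)>5 else 0, np.median(p,0))
m=(abs(W[:,0]-610)<70)&(abs(W[:,1]+258)<130)&(W[:,2]>12)&(W[:,2]<75)
p=W[m];print("rack",len(p),rect(p) if len(p)>5 else 0)
E
```

```text
{'clock': 1.525, 'tcp_pos': [424.037, -249.2776, 194.7308], 'ee_rot': [0.0001, 0.6679, 0.7443, -0.0001], 'gripper_width': 44.1889, 'wrist_force': [0.5831, -0.0818, 0.2552], 'joint_pos': [-0.5555, 0.2668, 1.9424, -0.0003, 0.9321, -0.6634]}
100 3105 (array([ 424. , -246.2]), array([ 10. , 129.9]), 1.679) [ 423.35859842 -239.45146875  107.58015101]
24 13090 (array([ 424.4, -248. ]), array([ 70.3, 159.5]), 1.68) [ 423.92400147 -239.21048067   29.69265615]
rack 13917 (array([ 610.8, -258.5]), array([ 91.3, 193.2]), 1.783)
```

View pics/w1.png

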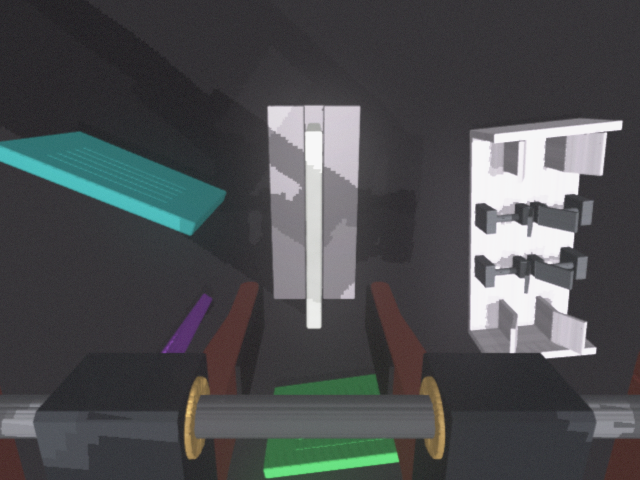

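The wrist view shows the cover's top edge at (314,225) between the fingers, and the rack at (540,240). The positions match the earlier ones, so I'm descending and pinching.

Emit:
servo_tool(plan=[{"translation": [1,0,15],"rot": [0,0,0],"hand": 0},{"translation": [2.5,0,40],"rot": [0,0,0],"hand": 0},{"translation": [2.5,0,65],"rot": [0,0,0],"hand": 0},{"translation": [2.5,0,90],"rot": [0,0,0],"hand": 0},{"translation": [2.5,0,105],"rot": [0,0,0],"hand": 0},{"translation": [2.5,0,114],"rot": [0,0,0],"hand": 0},{"translation": [2.5,0,114],"rot": [0,0,0],"hand": 0},{"translation": [2.5,0,114],"rot": [0,0,0],"hand": -1},{"translation": [2.5,0,114],"rot": [0,0,0],"hand": -1},{"translation": [2.5,0,114],"rot": [0,0,0],"hand": -1},{"translation": [2.5,0,114],"rot": [0,0,0],"hand": -1},{"translation": [2.5,0,114],"rot": [0,0,0],"hand": -1},{"translation": [2.5,0,114],"rot": [0,0,0],"hand": -1}], newtons=35)

```text
clock: 3.15
tcp_pos: [424.2, -246.0, 80.9]
ee_rot: [0.0, 0.667, 0.745, 0.0]
wrist_force: [0.4, 0.2, 5.5]
gripper_width: 9.9
gripper_force: 35.0
```

Emit:
servo_tool(plan=[{"translation": [0,0,-8],"rot": [0,0,0],"hand": -1},{"translation": [0,0,-25],"rot": [0,0,0],"hand": -1},{"translation": [0,0,-45],"rot": [0,0,0],"hand": -1},{"translation": [0,0,-68],"rot": [0,0,0],"hand": -1},{"translation": [0,0,-90],"rot": [0,0,0],"hand": -1},{"translation": [0,0,-100],"rot": [0,0,0],"hand": -1},{"translation": [-2,10,-100],"rot": [0,0,-0.01],"hand": -1},{"translation": [-6,32,-100],"rot": [0,0,-0.02],"hand": -1},{"translation": [-11,62,-100],"rot": [0,0,-0.04],"hand": -1},{"translation": [-17,95,-100],"rot": [0,0,-0.06],"hand": -1},{"translation": [-23,128,-100],"rot": [0,0,-0.08],"hand": -1},{"translation": [-28,158,-100],"rot": [0,0,-0.09],"hand": -1},{"translation": [-31,176,-100],"rot": [0,0,-0.1],"hand": -1},{"translation": [-32.5,184,-100],"rot": [0,0,-0.104],"hand": -1},{"translation": [-32.5,184,-100],"rot": [0,0,-0.104],"hand": -1},{"translation": [-32.5,184,-100],"rot": [0,0,-0.104],"hand": -1}])

```text
clock: 5.15
tcp_pos: [609.6, -257.9, 180.2]
ee_rot: [-0.001, 0.628, 0.779, -0.0]
wrist_force: [-0.3, -0.1, -1.9]
gripper_width: 9.9
gripper_force: 35.0
```

```bash
python3 - <<'E'
from station import telemetry, optics
from h import *
st=telemetry.state();print({k:np.round(st[k],4).tolist() for k in("clock","tcp_pos","ee_rot","gripper_width","wrist_force","moment")})
out=[]
for n in("wrist","scene","top"):
    s=optics.snapshot(n);W=cloud(s);V=W.reshape(-1,3);out.append(s["frame"])
    F=s["frame"].reshape(-1,3).astype(int);g=(F.max(1)-F.min(1))<25
    b=g&(abs(V[:,0]-610)<75)&(abs(V[:,1]+258)<130)
    for lo,hi in((190,210),(160,180),(130,150),(108,128),(12,75)):
        p=V[b&(V[:,2]>lo)&(V[:,2]<hi)]; 
        if len(p)>9: print(n,lo,len(p),rect(p),p.min(0).round(1))
w,sc=out[0],cv2.resize(out[1][150:400,180:400],None,fx=1.8,fy=1.92)
c=np.hstack([cv2.resize(w,(400,480)),sc[:480,:396]]);cv2.imwrite("pics/carry.png",c[:,:,::-1])
E
```

```text
{'clock': 5.15, 'tcp_pos': [609.6412, -257.8616, 180.2297], 'ee_rot': [-0.0006, 0.6276, 0.7785, -0.0002], 'gripper_width': 9.8971, 'wrist_force': [-0.2883, -0.1345, -1.8554], 'moment': [-0.0409, -0.0484, 0.0433]}
wrist 190 8097 (array([ 609. , -257.9]), array([ 28.7, 129.6]), 1.656) [ 592. -322.  190.]
wrist 160 131 (array([ 601.1, -221.4]), array([24.9, 54.9]), 1.852) [ 592.  -249.6  160.1]
wrist 130 77 (array([ 596.3, -194.7]), array([1.1, 9.5]), 0.293) [ 592.  -196.6  131.4]
wrist 108 64 (array([ 596.5, -195. ]), array([1.3, 9.7]), 0.217) [ 591.9 -196.7  108.4]
wrist 12 7545 (array([ 610.9, -258.4]), array([ 90.2, 191.9]), 1.784) [ 546.7 -361.1   12. ]
scene 190 277 (array([ 617. , -286.9]), array([21.8, 77.1]), 1.643) [ 605.  -325.3  190.1]
scene 160 93 (array([ 623.6, -294. ]), array([ 9.3, 61.5]), 1.629) [ 617.2 -324.7  160.1]
scene 130 131 (array([ 615.8, -260.8]), array([  8.4, 129.8]), 1.731) [ 602.8 -325.4  130.4]
scene 108 137 (array([ 613.7, -263.3]), array([  8.8, 125.3]), 1.769) [ 603.6 -324.8  108. ]
scene 12 1678 (array([ 611.6, -260.1]), array([ 91.1, 197. ]), 1.782) [ 566.  -363.7   12. ]
top 190 24 (array([ 594. , -197.6]), array([ 6.3, 12.4]), 0.842) [ 591.2 -204.3  191.4]
top 160 29 (array([ 593.6, -198.3]), array([ 6.4, 12.7]), 1.043) [ 591.2 -205.4  161. ]
top 130 26 (array([ 593. , -199.2]), array([ 6.5, 14. ]), 1.133) [ 590.7 -206.9  131.5]
top 108 24 (array([ 593.2, -199.9]), array([ 6.3, 14.3]), 1.215) [ 591.  -207.7  109.5]
top 12 508 (array([ 593.5, -192.4]), array([62., 90.]), 0.159) [ 544.9 -215.9   12.1]
```

View pics/carry.png

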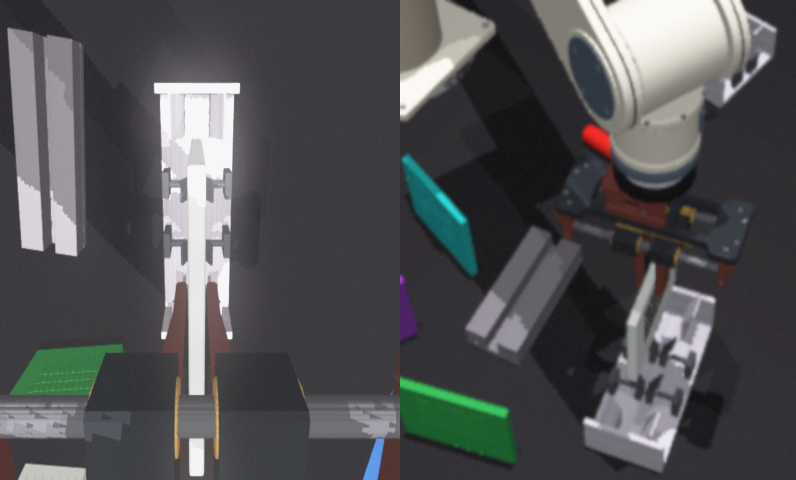

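The cover is held upright and centred over the long rack: wrist view (197,230) between the clips, and the empty holder is left at (45,140). I'm descending, with the last part slow.

Emit:
servo_tool(plan=[{"translation": [-0.8,1,8],"rot": [0,0,0],"hand": -1},{"translation": [-0.8,1,22],"rot": [0,0,0],"hand": -1},{"translation": [-0.8,1,36],"rot": [0,0,0],"hand": -1},{"translation": [-0.8,1,48],"rot": [0,0,0],"hand": -1},{"translation": [-0.8,1,58],"rot": [0,0,0],"hand": -1},{"translation": [-0.8,1,66],"rot": [0,0,0],"hand": -1},{"translation": [-0.8,1,70],"rot": [0,0,0],"hand": -1},{"translation": [-0.8,1,70],"rot": [0,0,0],"hand": -1}], newtons=45)

```text
clock: 6.3
tcp_pos: [611.6, -258.5, 110.5]
ee_rot: [-0.0, 0.628, 0.779, -0.0]
wrist_force: [-0.2, -0.2, -1.6]
gripper_width: 9.5
gripper_force: 45.0
```

Emit:
servo_tool(plan=[{"translation": [0,0,4],"rot": [0,0,0],"hand": -1},{"translation": [0,0,8],"rot": [0,0,0],"hand": -1},{"translation": [0,0,11],"rot": [0,0,0],"hand": -1},{"translation": [0,0,14],"rot": [0,0,0],"hand": -1},{"translation": [0,0,14],"rot": [0,0,0],"hand": -1}])

```text
clock: 6.92
tcp_pos: [612.0, -259.1, 97.5]
ee_rot: [0.001, 0.627, 0.779, -0.0]
wrist_force: [-0.9, -2.0, 4.5]
gripper_width: 9.5
gripper_force: 45.0
```

Emit:
servo_tool(plan=[{"translation": [0,0,3],"rot": [0,0,0],"hand": -1},{"translation": [0,0,6],"rot": [0,0,0],"hand": -1},{"translation": [0,0,9],"rot": [0,0,0],"hand": -1},{"translation": [0,0,12],"rot": [0,0,0],"hand": -1},{"translation": [0,0,14],"rot": [0,0,0],"hand": -1},{"translation": [0,0,14],"rot": [0,0,0],"hand": -1}])

```text
clock: 7.68
tcp_pos: [611.3, -258.5, 82.1]
ee_rot: [-0.0, 0.628, 0.779, -0.0]
wrist_force: [-1.3, -0.6, 1.3]
gripper_width: 9.9
gripper_force: 45.0
```

Emit:
servo_tool(plan=[{"translation": [0,0,1.5],"rot": [0,0,0],"hand": -1},{"translation": [0,0,3],"rot": [0,0,0],"hand": -1},{"translation": [0,0,3],"rot": [0,0,0],"hand": -1}])

```text
clock: 8.05
tcp_pos: [611.5, -258.5, 79.5]
ee_rot: [-0.0, 0.628, 0.779, -0.0]
wrist_force: [-0.6, -0.8, 3.3]
gripper_width: 9.7
gripper_force: 45.0
```

Emit:
servo_tool(plan=[{"translation": [0,0,0.7],"rot": [0,0,0],"hand": -1},{"translation": [0,0,1.5],"rot": [0,0,0],"hand": -1},{"translation": [0,0,1.5],"rot": [0,0,0],"hand": -1}])

```text
clock: 8.43
tcp_pos: [611.7, -258.5, 79.0]
ee_rot: [0.0, 0.628, 0.779, 0.0]
wrist_force: [-3.2, 1.1, 9.9]
gripper_width: 9.6
gripper_force: 45.0
```

Emit:
servo_tool(plan=[{"translation": [0,0,0.7],"rot": [0,0,0],"hand": -1},{"translation": [0,0,0.7],"rot": [0,0,0],"hand": -1},{"translation": [0,0,0.7],"rot": [0,0,0],"hand": -1}])

```text
clock: 8.8
tcp_pos: [611.8, -258.5, 79.0]
ee_rot: [0.0, 0.628, 0.779, 0.0]
wrist_force: [-4.8, 2.2, 14.6]
gripper_width: 9.6
gripper_force: 45.0
```

The cover is on the floor: the reaction rises with no further travel, at the expected height. I'm easing off, opening and retreating.

Emit:
servo_tool(plan=[{"translation": [0,0,-1.5],"rot": [0,0,0],"hand": -1},{"translation": [0,0,-1.5],"rot": [0,0,0],"hand": -0.5},{"translation": [0,0,-1.5],"rot": [0,0,0],"hand": 0},{"translation": [0,0,-1.5],"rot": [0,0,0],"hand": 0},{"translation": [0,0,-1.5],"rot": [0,0,0],"hand": 0},{"translation": [0,0,-1.5],"rot": [0,0,0],"hand": 0},{"translation": [0,0,-12],"rot": [0,0,0],"hand": 0},{"translation": [0,0,-30],"rot": [0,0,0],"hand": 0},{"translation": [0,0,-60],"rot": [0,0,0],"hand": 0},{"translation": [0,0,-95],"rot": [0,0,0],"hand": 0},{"translation": [0,-20,-120],"rot": [0,0,0],"hand": 0},{"translation": [0,-60,-130],"rot": [0,0,0],"hand": 0},{"translation": [0,-110,-130],"rot": [0,0,0],"hand": 0},{"translation": [0,-150,-130],"rot": [0,0,0],"hand": 0},{"translation": [0,-180,-130],"rot": [0,0,0],"hand": 0},{"translation": [0,-190,-130],"rot": [0,0,0],"hand": 0},{"translation": [0,-190,-130],"rot": [0,0,0],"hand": 0}])

```text
clock: 10.92
tcp_pos: [426.4, -299.3, 208.5]
ee_rot: [0.001, 0.628, 0.778, 0.0]
wrist_force: [-0.7, -0.3, -0.0]
gripper_width: 43.4
gripper_force: 0.0
```

```bash
python3 - <<'E'
from station import telemetry, optics
from h import *
st=telemetry.state();print({k:np.round(st[k],4).tolist() for k in("clock","tcp_pos","gripper_width","wrist_force")})
out=[]
for n in("wrist","scene","top"):
    s=optics.snapshot(n);V=cloud(s).reshape(-1,3);out.append(s["frame"])
    b=(abs(V[:,0]-610)<60)&(abs(V[:,1]+258)<110)
    for lo,hi in((98,120),(70,85)):
        p=V[b&(V[:,2]>lo)&(V[:,2]<hi)]
        if len(p)>9: print(n,lo,len(p),rect(p),np.percentile(p[:,2],[5,50,95]).round(1))
c=np.hstack([cv2.resize(out[0],(400,480)),cv2.resize(out[1][150:400,180:400],(396,480))]);cv2.imwrite("pics/end.png",c[:,:,::-1])
E
```

```text
{'clock': 10.925, 'tcp_pos': [426.3976, -299.3282, 208.4528], 'gripper_width': 43.4143, 'wrist_force': [-0.6906, -0.3307, -0.0044]}
wrist 98 4096 (array([ 610.5, -259. ]), array([ 12. , 129.8]), 1.779) [ 99.1 105.4 106.9]
wrist 70 2193 (array([ 606.1, -259.9]), array([  9.1, 130.1]), 1.734) [70.9 78.1 84.3]
scene 98 323 (array([ 612.5, -261.9]), array([ 11.1, 129.6]), 1.782) [100.7 104.7 107.6]
scene 70 92 (array([ 616.9, -262.7]), array([  8.8, 127. ]), 1.722) [70.8 77.2 83.7]
top 98 412 (array([ 609.6, -259. ]), array([ 11.2, 130.3]), 1.784) [100.7 106.5 108.8]
top 70 108 (array([ 604.7, -259.2]), array([  8.3, 129.2]), 1.721) [70.7 78.2 83.8]
```

View pics/end.png

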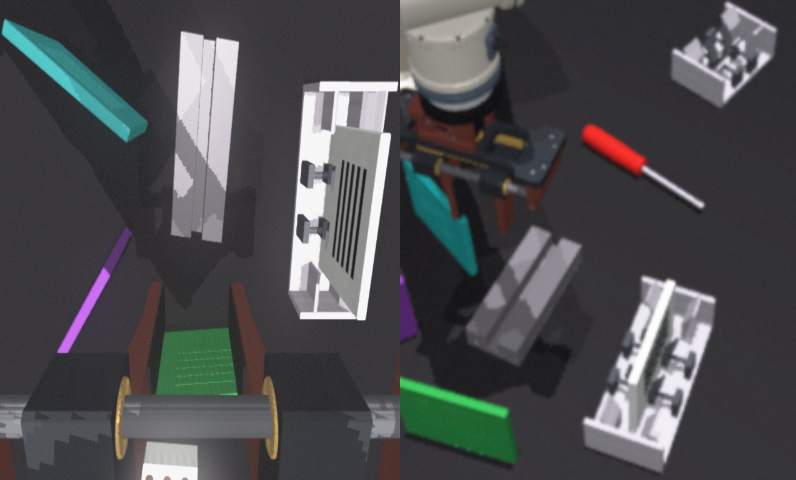

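The picture shows the vented cover upright in the long rack's clips (wrist view (350,220), scene view (655,360)). Its top edge is at about 106 mm, so it is home, and nothing else has moved.

```bash
python3 -c "from station import bot; print(bot.finish_job())"
```

```text
the job is handed in; nothing more can be done
None
```

The longer, vented cover is fully home and upright in the longer rack's clips, the shorter cover was left alone, and the job was handed in at about 11 s.

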